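# Tap-centre the clay owl on the banding wheel

## Task

The little clay owl stands off-centre on the banding wheel and must be centred before it is decorated. With light fingertip taps or pushes, never pinching, lifting or toppling it, nudge it over until its round foot stands wholly inside the small blue ring with an even gap all round; it wobbles, so tap gently and low, at its foot. Leave it standing still and leave the black bulldog clip and the wooden stamp where they are.

Things in the scene. Friction and masses are not known exactly. Their poses are not given: they have to be found in the camera images.
- wheel: Low banding wheel (potter's turntable), locked, fixed to the table: dark foot 100 mm across, neck, round bright metal head 120 mm across with its flat top 70 mm above the table. Painted round the head's centre: a blue ring 64 mm across inside (68 outside) and a thin dark one 100 mm across. Origin: centre of the underside, on the table; z up. Its yaw has no meaning.
- wheel_top (a point): Centre of the flat top of the wheel's head, 70 mm above the table: the point over which the owl is to stand.
- owl: Loose brown clay owl, 52 mm high, about 100 g. Origin: centre of its underside; z up; face along its -x. Round foot 50 mm across, 10 mm high, straight-sided from 3 mm up, tapering below to the 28 mm disc it stands on: it rocks, and tips if pushed high. Belly 31 mm across at 21 mm height. Starts with its foot wholly on the wheel's head, 20 to 32 mm off-centre toward the robot or to either side.
- clip: Bystander: loose black bulldog clip with wire handles, 33 x 50 mm, 28 mm high; origin at the centre of its underside.
- stamp: Bystander: loose wooden hand stamp with a knob, 30 x 42 mm, 60 mm high; origin at the centre of its underside.
Not all that is in view belongs to the job. Of the things that look like the owl, the smallest one is meant.

How it is judged:
By the outcome, as a careful person would: the job done as asked, in the order asked, and still so for the second after the job is handed in, with the robot touching nothing.
It also fails if it takes over 51 s, if anything falls off the work surface, if the arm or the gripper's body presses on something with over 40 N, if the wrist force passes 120 N, or if a joint passes its speed limit or range.

## Robot

A 6-joint arm with a two-finger parallel gripper is mounted at the origin on the work surface; the furniture and walls round the work are solid. World frame = base frame: x ahead of the robot, y to its left, z up, the work surface at z = 0. Lengths are in m, angles in rad, forces in N, time in s.
With the tool pointing down it reaches from about 0.325 to 0.9 m from the base axis. Payload 6.1 kg.
Tool frame: the origin (TCP) lies midway between the tips of the shut fingers; the grasp point (between the pads) lies 19 mm behind it; x points along the fingers, y is the direction in which the jaws open and shut, and the axes are right-handed (so a half turn about x gives the same grasp; the last joint's range is limited). The gripper opens to 85 mm and grips with 20 to 120 N. Pads are 22 mm wide; open, the fingers measure 114 mm over their backs; the gripper's body (76 mm by 85 mm) begins 54 mm behind the grasp point. The pads swing forward as they close: fully open they stand 13 mm farther back than shut.
Start: joints at [0.998, 0.22, 1.526, -0, 1.395, -0.126], TCP at [0.27, 0.564, 0.231] pointing down, gripper open.
Joint ranges: [-2.98, 2.98], [-0.91, 2.08], [0.09, 2.57], [-1.24, 4.39], [0.2, 2.65], [-2.68, 2.68]. Speed limits (rad/s): [2.57, 2.57, 3.01, 3.14, 3.14, 3.14].

## Interface

Orientations are given as a rotation vector (axis times angle).
In Python, from bench import bot gives the robot as it stands.
- The arm moves only by the tool move_arm, never from a script. Its argument "commands" is text: rows parted by semicolons, each of 4 numbers parted by spaces: the shift along the tool's x, y, z in mm, then the turn about the tool's x in degrees. A call has 1 to 12 rows; each row is the pose to reach, as a shift and turn from the pose commanded when the call began, along the tool's axes at that moment; what a row does not reach only later rows make up. A row lasts 1/12 s, in which the tool goes at most 41.7 mm and 7.16 degrees, less where a joint would pass 70% of its speed; a pose out of reach is approached as far as the arm can. A call with a gripper value outside its range is refused whole. "fingers" is the opening, from 0 (shut) to 1 (fully open), set as the call begins (left out, the last holds). The fingers move at their own pace and stop on an object; "newtons" is the grip in N (left out, the last holds). Time passes only in rows, so rows that repeat a pose let the fingers close. It gives the time, the measured TCP pose, the force and the opening at its end, in the units of the state.
- bot.state(): the state, without advancing time (a new reading comes with each control period).
- bot.capture(name): name is "scene" or "top"; returns the picture (400x640x3 uint8, red, green, blue); there is no depth.
- bot.camera_params(name): a dict with "camera_matrix" (3x3 intrinsics, pixels), "rvec" (rotation vector, rad) and "tvec" (3), from world to camera coordinates, as OpenCV has them. Camera axes: x right, y down, z forward; pixel columns grow to the right and rows downward; lengths in m; the calibration is good to about 2 mm. A picture is of the moment at which its call begins. camera_params takes no time and is no camera call.
- bot.job_done(): hands the job in, once; it reports no verdict.
The state is a dict: "time": time; "qpos": joint angles; "qd": joint speeds; "tau": joint torques, N m; "tool_pos": TCP position; "orientation": TCP orientation; "force": force on the tool from outside, world axes, zero at the start; "wrist_torque": the same for the moment, N m; "width": opening from 0.0 (shut) to 1.0 (fully open).
Only numpy, scipy, OpenCV 4.12 (cv2) and the standard library are available. Lean on these libraries where they do the work, as an engineer would, in place of code of your own. Each camera call takes 0.05 s, during which the arm holds its last target.

## Working session

There is one attempt and no reset: what is moved stays moved. The work goes in short steps, Python scripts to look and compute and a tool call to move; the robot and the scene stay as the last step left them, time stands still between calls to the robot, and variables do not carry over. Pictures are saved under pics/ and viewed, and the job is handed in when it is done.

Besides the shell and the picture viewer there is one more tool, called after "Emit:" as name(argument=value, ...), one argument or row to a line, values as JSON. move_arm: Moves the arm, as the interface text tells. Its arguments: {"type":"object","properties":{"commands":{"type":"string"},"fingers":{"type":"number"},"newtons":{"type":"number"}},"required":["commands"]}

```bash
mkdir -p pics; cat > h.py <<'E'
import numpy as np, cv2
from bench import bot
def snap(n,f):
    im=bot.capture(n); cv2.imwrite(f'pics/{f}.png',im[:,:,::-1]); return im
def ray(n,uv,z):
    p=bot.camera_params(n);K=np.array(p['camera_matrix'],float);R,_=cv2.Rodrigues(np.array(p['rvec'],float));t=np.array(p['tvec'],float).ravel()
    c=-R.T@t; d=R.T@np.linalg.inv(K)@np.array([uv[0],uv[1],1.]); return c+d*(z-c[2])/d[2]
def proj(n,P):
    p=bot.camera_params(n)
    return cv2.projectPoints(np.array(P,float).reshape(-1,3),np.array(p['rvec'],float),np.array(p['tvec'],float),np.array(p['camera_matrix'],float),None)[0].reshape(-1,2)
E
python3 - <<'E'
from h import *
snap('scene','s0');snap('top','t0');s=bot.state();print(s)
for n in('scene','top'):
    p=bot.camera_params(n);R,_=cv2.Rodrigues(np.array(p['rvec'],float));print(n,-R.T@np.array(p['tvec']).ravel(),R)
E
```

```text
{'time': 0.1, 'qpos': array([ 9.97898390e-01,  2.21161513e-01,  1.52751134e+00,  4.50279045e-07,
        1.39468205e+00, -1.26108006e-01]), 'qd': array([ 1.25860929e-03, -1.32434946e-03, -2.52583970e-03, -9.54748557e-04,
       -3.12902646e-05,  5.58362016e-05]), 'tau': array([ 1.86029203e-03, -4.98250830e+01, -3.90544581e+01, -3.16750238e-04,
        5.72415360e-03, -4.79884216e-05]), 'tool_pos': array([0.2697552 , 0.56318328, 0.23029205]), 'orientation': array([ 0.34909879,  1.54285542, -0.35171736]), 'force': array([-0.93156335,  0.31150724,  0.3160454 ]), 'wrist_torque': array([-0.01847933,  0.05401352, -0.01047549]), 'width': 1.0004226523137278}
scene [-0.17527832 -0.75129914  0.75587305] [[ 0.70732374 -0.70655865 -0.02163331]
 [-0.4925586  -0.4706792  -0.73201579]
 [ 0.50702974  0.52842782 -0.68094411]]
top [ 0.2609434  -0.23691111  0.91723525] [[-0.00426142 -0.99998492 -0.00346359]
 [-0.99372993  0.00462169 -0.11171153]
 [ 0.11172585  0.00296582 -0.99373464]]
```

View pics/s0.png

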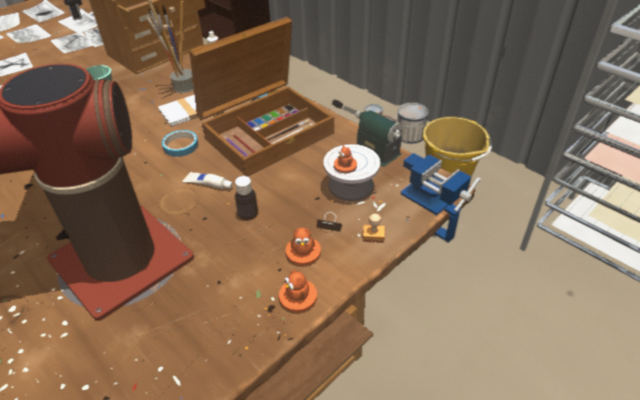

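View pics/t0.png

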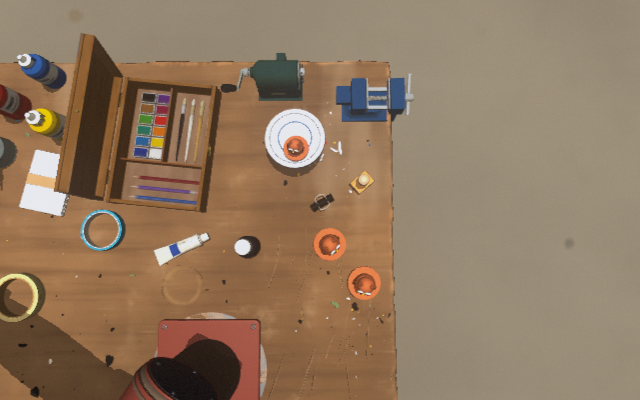

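```bash
cat >> h.py <<'E'
def fit(mask,n,z):
    cs,_=cv2.findContours(mask.astype(np.uint8),cv2.RETR_EXTERNAL,cv2.CHAIN_APPROX_NONE)
    c=cv2.convexHull(max(cs,key=cv2.contourArea)).reshape(-1,2)
    P=np.array([ray(n,u,z)[:2] for u in c]); 
    e=cv2.fitEllipse(np.float32(P*1000)); return np.round(e[0],1),np.round(e[1],1),c
def owlmask(im,box):
    h=cv2.cvtColor(im,cv2.COLOR_RGB2HSV).astype(int); m=((h[:,:,0]<18)&(h[:,:,1]>150)&(h[:,:,2]>60)); k=np.zeros_like(m); a,b,c,d=box; k[c:d,a:b]=m[c:d,a:b]; return k
E
python3 - <<'E'
from h import *
t=cv2.imread('pics/t0.png')[:,:,::-1].copy(); s=cv2.imread('pics/s0.png')[:,:,::-1].copy()
m=owlmask(t,(265,330,110,170)); r=fit(m,'top',.079);print('owl',r[0],r[1], cv2.boundingRect(r[2]))
h=cv2.cvtColor(t,cv2.COLOR_RGB2HSV).astype(int)
k=np.zeros(m.shape,bool); k[100:175,255:332]=((h[:,:,1]<90)&(h[:,:,2]>120))[100:175,255:332]
k|=cv2.dilate(m.astype(np.uint8),np.ones((5,5)))>0
r=fit(cv2.morphologyEx(k.astype(np.uint8),cv2.MORPH_OPEN,np.ones((7,7))),'top',.07);print('wheel',r[0],r[1])
# blue ring
b=np.zeros(m.shape,bool); b[105:172,262:328]=((h[:,:,0]>100)&(h[:,:,0]<130)&(h[:,:,1]>60))[105:172,262:328]
r=fit(cv2.dilate(b.astype(np.uint8),np.ones((1,1))),'top',.07);print('ring',r[0],r[1],b.sum())
for b in((310,345,225,262),(345,385,262,302)):
    r=fit(owlmask(t,b),'top',.01);print('other',r[0],r[1])
a=cv2.resize(t[100:180,255:345],None,fx=6,fy=6,interpolation=2);c=cv2.resize(s[130:200,310:385],None,fx=4,fy=4,interpolation=2)
o=np.zeros((480,540+300,3),np.uint8);o[:,:540]=a;o[:280,540:]=c
cv2.imwrite('pics/crop0.png',o[:,:800,::-1])
for n,u in(('clip',(321,202)),('stamp',(362,182))): print(n,ray('top',u,.02))
E
```

```text
owl [ 440.9 -178.9] [45.9 47.8] (284, 136, 24, 24)
wheel [ 463.9 -176.6] [119.6 123.4]Traceback (most recent call last):
  File "<stdin>", line 10, in <module>
  File "h.py", line 15, in fit
    e=cv2.fitEllipse(np.float32(P*1000)); return np.round(e[0],1),np.round(e[1],1),c
cv2.error: OpenCV(4.12.0) /io/opencv/modules/imgproc/src/shapedescr.cpp:361: error: (-201:Incorrect size of input array) There should be at least 5 points to fit the ellipse in function 'fitEllipseNoDirect'
```

```bash

python3 - <<'E'
from h import *
t=cv2.imread('pics/t0.png')[:,:,::-1].copy(); s=cv2.imread('pics/s0.png')[:,:,::-1].copy()
h=cv2.cvtColor(t,cv2.COLOR_RGB2HSV).astype(int)
b=np.zeros(h.shape[:2],bool); b[105:172,262:328]=((h[:,:,0]>95)&(h[:,:,0]<135)&(h[:,:,1]>20))[105:172,262:328]
ys,xs=np.nonzero(b)
P=np.array([ray('top',u,.07)[:2]*1000 for u in zip(xs,ys)]); d=np.hypot(*(P-[464,-177]).T); Q=P[(d>26)&(d<41)]
print(len(P),len(Q))
A=np.c_[2*Q,np.ones(len(Q))];x=np.linalg.lstsq(A,(Q**2).sum(1),rcond=None)[0];print('ring',x[:2],np.sqrt(x[2]+x[0]**2+x[1]**2))
for bx in((310,350,225,265),(345,385,262,304)):
    r=fit(owlmask(t,bx),'top',.01);print('other',r[0],r[1])
hs=cv2.cvtColor(s,cv2.COLOR_RGB2HSV)
r=owlmask(s,(325,365,140,175));ys,xs=np.nonzero(r);print('scene owl',xs.min(),xs.max(),ys.min(),ys.max(),proj('scene',[[.4409,-.1789,.07],[.4639,-.1766,.07]]))
a=cv2.resize(t[100:180,255:345],None,fx=6,fy=6,interpolation=2);c=cv2.resize(s[130:200,315:380],None,fx=4,fy=4,interpolation=2)
o=np.zeros((480,800,3),np.uint8);o[:,:540]=a;o[:280,540:]=c
cv2.imwrite('pics/crop0.png',o[:,:,::-1])
for n,u in(('clip',(321,202)),('stamp',(362,182))): print(n,ray('top',u,.02))
E
```

```text
123 123
ring [ 464.01004578 -175.82838373] 32.907699896953304
other [ 254.  -244.2] [66.5 67.5]
other [ 175.1 -313.9] [67.2 67.8]
scene owl 335 355 148 171 [[344.97203136 166.67935461]
 [351.60568944 161.23415459]]
clip [ 0.33981049 -0.22762661  0.02      ]
stamp [ 0.3810092  -0.31272297  0.02      ]
```

View pics/crop0.png

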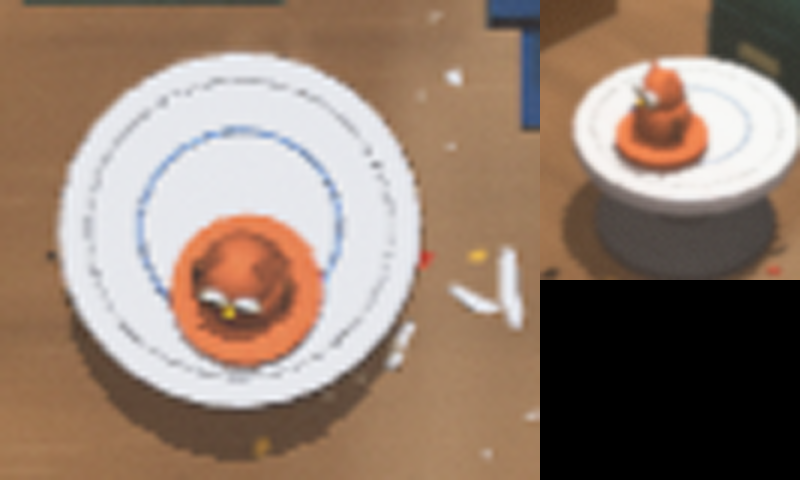

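```bash
cat >> h.py <<'E'
from scipy.spatial.transform import Rotation as Ro
def pose():
    s=bot.state(); return s['tool_pos']*1000,Ro.from_rotvec(s['orientation']).as_matrix()
E
python3 - <<'E'
from h import *
p,R=pose();print(p.round(1),'\n',R.round(3))
d=np.array([464-441,-176.2+178.9,0]);d/=np.linalg.norm(d)
# turn about tool x so tool z ->d or -d
for sg in(1,-1):
    v=R.T@(sg*d);print(sg,'turn',np.degrees(np.arctan2(-v[1],v[2])))
for z in(200,330): print(z,R.T@(np.array([385,-185.5,z])-p), R.T@(np.array([p[0],p[1],z])-p))
# lid top via 2 views: scene (290,22) and top lid corner (85,37)/(60,192)
for u in((85,37),(62,192),(120,75)): print(u,[ray('top',u,z).round(3) for z in(0,.1,.2)])
for u in((290,22),(193,50)): print('scene',u,[ray('scene',u,z).round(3) for z in(.1,.2,.25)])
E
```

```text
[269.8 563.2 230.3] 
 [[-0.001  0.432  0.902]
 [-0.001  0.902 -0.432]
 [-1.    -0.002 -0.   ]]
1 turn -32.29452105254451
-1 turn 147.7054789474555
200 [  31.29040216 -625.3435715   427.42479601] [3.02920041e+01 5.29566400e-02 6.72741698e-03]
330 [ -98.70939598 -625.57083783  427.39592493] [-9.97077941e+01 -1.74309687e-01 -2.21436623e-02]
(85, 37) [array([0.709, 0.292, 0.   ]), array([0.66 , 0.234, 0.1  ]), array([0.611, 0.177, 0.2  ])]
(62, 192) [array([0.365, 0.321, 0.   ]), array([0.354, 0.26 , 0.1  ]), array([0.343, 0.199, 0.2  ])]
(120, 75) [array([0.622, 0.21 , 0.   ]), array([0.582, 0.162, 0.1  ]), array([0.543, 0.113, 0.2  ])]
scene (290, 22) [array([0.798, 0.382, 0.1  ]), array([0.65, 0.21, 0.2 ]), array([0.575, 0.123, 0.25 ])]
scene (193, 50) [array([0.496, 0.447, 0.1  ]), array([0.393, 0.265, 0.2  ]), array([0.342, 0.173, 0.25 ])]
```

Emit:
move_arm(
  commands="-40 0 0 0; -80 0 0 0; -110 0 0 0; -110 -31 21 -4; -110 -62 43 -8; -110 -94 64 -12; -110 -125 85 -16; -110 -156 107 -20; -110 -187 128 -24; -110 -219 150 -28; -110 -250 171 -32; -110 -281 192 -32.3",
  fingers=0.3,
)

```text
time: 1.1
tool_pos: [0.3213, 0.2256, 0.3409]
orientation: [-0.095, 1.569, 0.095]
force: [0.9, -0.5, 0.9]
width: 0.301
```

```bash
python3 - <<'E'
from h import *
p,R=pose();print(p.round(1),R.round(3).tolist(),bot.state()['width'])
print(R.T@(np.array([385,-185.5,330])-p))
E
```

```text
[321.3 225.6 340.9] [[-0.0, -0.121, 0.993], [-0.0, 0.993, 0.121], [-1.0, -0.0, -0.0]] 0.3005627614129215
[  10.97702138 -415.76736277   13.48355362]
```

Emit:
move_arm(
  commands="0 -38 1 0; 0 -76 2 0; 0 -114 3 0; 0 -152 4 0; 0 -190 6 0; 0 -228 8 0; 0 -266 9 0; 0 -304 10 0; 0 -342 11 0; 0 -380 12 0; 0 -416 13 0; 0 -416 13 0",
)

```text
time: 2.1
tool_pos: [0.3828, -0.1895, 0.3402]
orientation: [-0.089, 1.571, 0.087]
force: [-0.5, 0.5, 0.1]
width: 0.299
```

```bash
python3 - <<'E'
from h import *
p,R=pose();print(p.round(1),R.round(3).tolist(),bot.state()['width'],bot.state()['time'])
print(R.T@(np.array([385,-185.5,330])-p))
snap('top','t1');snap('scene','s1')
E
```

```text
[ 382.8 -189.5  340.2] [[-0.002, -0.111, 0.994], [-0.001, 0.994, 0.111], [-1.0, -0.001, -0.002]] 0.2993798644463272 2.1
[10.16421903  3.69297635  2.64179715]
```

View pics/s1.png

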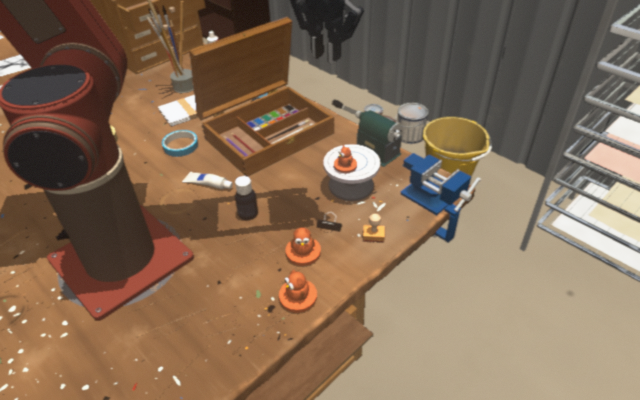

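The three owls: (330,244) and (365,283) in the top view have 67 mm feet. The one on the wheel at (295,148) has a foot of about 48 mm, is smallest and is the one meant. The gripper is above, clear of everything.

Emit:
move_arm(
  commands="40 2 1 0; 80 4 2 0; 120 4 2 0; 155 4 2 0; 185 4 2 0; 210 4 2 0; 230 4 2 0; 230 4 2 0; 230 4 2 0",
)

```text
time: 2.95
tool_pos: [0.3841, -0.1786, 0.1108]
orientation: [-0.092, 1.571, 0.094]
force: [-0.3, -0.1, 0.0]
width: 0.299
```

```bash
python3 - <<'E'
from h import *
p,R=pose();print(p.round(1),R.round(3).tolist(),bot.state()['width'],bot.state()['time'])
t=snap('top','t2');s=snap('scene','s2')
a=cv2.resize(t[100:200,245:365],None,fx=4,fy=4);c=cv2.resize(s[100:200,290:390],None,fx=3,fy=3)
o=np.zeros((400,780,3),np.uint8);o[:,:480]=a;o[:300,480:]=c;cv2.imwrite('pics/c2.png',o[:,:,::-1])
E
```

```text
[ 384.1 -178.6  110.8] [[-0.002, -0.118, 0.993], [0.002, 0.993, 0.118], [-1.0, 0.002, -0.002]] 0.2987219723041667 2.95
```

View pics/c2.png

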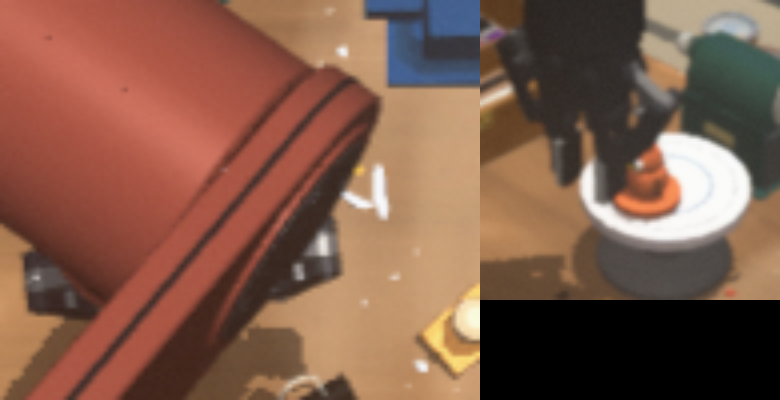

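Emit:
move_arm(
  commands="0 -4 0 0; 0 -7 0 0; 5 -7 0 0; 10 -7 0 0; 15 -7 0 0; 20 -7 0 0; 25 -7 0 0; 30 -7 0 0; 34 -7 0 0; 37 -7 0 0; 37 -7 0 0; 37 -7 0 0",
)

```text
time: 4.05
tool_pos: [0.3855, -0.187, 0.0741]
orientation: [-0.092, 1.569, 0.092]
force: [0.3, -0.1, -0.3]
width: 0.301
```

```bash
python3 - <<'E'
from h import *
p,R=pose();print(p.round(1),R.round(3).tolist(),bot.state()['width'],bot.state()['time'])
v=R.T@(np.array([440.9,-178.9,80])-p);print('owl in tool',v, 'target',R.T@(np.array([464,-176.2,80])-p))
s=snap('scene','s3')
cv2.imwrite('pics/c3.png',cv2.resize(s[100:200,290:400],None,fx=6,fy=6)[:,:,::-1])
E
```

```text
[ 385.5 -187.    74.1] [[-0.0, -0.117, 0.993], [0.0, 0.993, 0.117], [-1.0, 0.0, -0.0]] 0.3008895111549884 4.05
owl in tool [-5.88593668  1.61719871 55.97614275] target [-5.89378062  1.60133322 79.23339295]
```

View pics/c3.png

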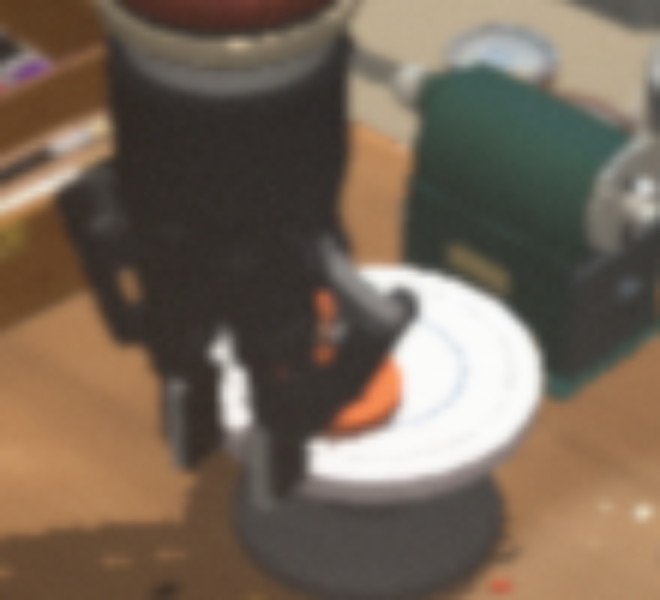

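Emit:
move_arm(
  commands="0 1.6 4 0; 0 1.6 8 0; 0 1.6 11 0; 0 1.6 14 0; 0 1.6 16 0; 0 1.6 18 0; 0 1.6 19 0; 0 1.6 20 0; 0 1.6 20 0; 0 1.6 20 0",
)

```text
time: 4.93
tool_pos: [0.4052, -0.1832, 0.0742]
orientation: [-0.092, 1.569, 0.092]
force: [0.1, -0.5, 0.3]
width: 0.299
```

```bash
python3 - <<'E'
from h import *
p,R=pose();print(p.round(1),bot.state()['force'],bot.state()['time'])
print(proj('scene',(p+R@[0,-13,11])/1000),proj('scene',(p+R@[0,-28,-11])/1000))
s=snap('scene','s4')
cv2.imwrite('pics/c4.png',cv2.resize(s[130:200,310:390],None,fx=8,fy=8)[:,:,::-1])
E
```

```text
[ 405.2 -183.2   74.2] [ 0.0937198  -0.47731443  0.25778957] 4.9333
[[342.87204274 173.65462752]] [[342.31332733 182.1375956 ]]
```

View pics/c4.png

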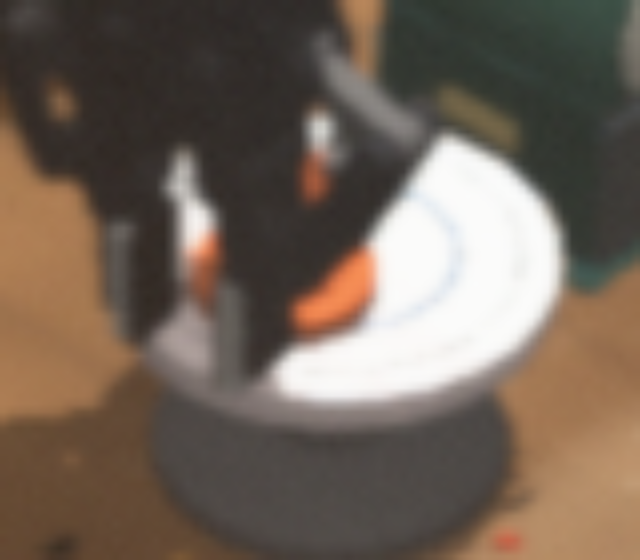

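Emit:
move_arm(
  commands="0 0 1 0; 0 0 2 0; 0 0 3 0; 0 0 4 0; 0 0 5 0; 0 0 6 0; 0 0 7 0; 0 0 8 0; 0 0 9 0; 0 0 10 0; 0 0 10 0",
)

```text
time: 5.9
tool_pos: [0.4154, -0.182, 0.0743]
orientation: [-0.092, 1.569, 0.092]
force: [-0.7, 0.3, -0.0]
width: 0.296
```

```bash
python3 - <<'E'
from h import *
p,R=pose();print(p.round(1),bot.state()['force'],bot.state()['time'])
s=snap('scene','s5')
cv2.imwrite('pics/c5.png',cv2.resize(s[130:200,310:390],None,fx=8,fy=8)[:,:,::-1])
E
```

```text
[ 415.4 -182.    74.3] [-0.65290878  0.26190485 -0.04050794] 5.9
```

View pics/c5.png

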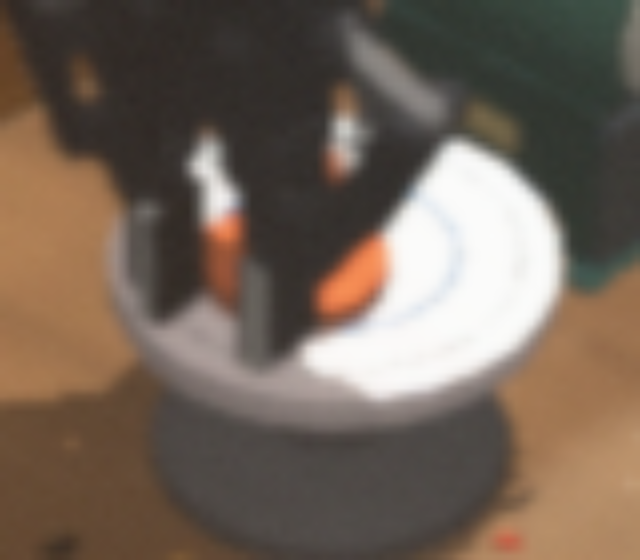

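Emit:
move_arm(
  commands="0 0 1 0; 0 0 2 0; 0 0 3 0; 0 0 4 0; 0 0 5 0; 0 0 6 0; 0 0 7 0; 0 0 8 0; 0 0 9 0; 0 0 9.5 0; 0 0 9.5 0; 0 0 9.5 0",
)

```text
time: 6.95
tool_pos: [0.4247, -0.1809, 0.0743]
orientation: [-0.092, 1.569, 0.092]
force: [-0.0, 0.5, 0.2]
width: 0.297
```

```bash
python3 - <<'E'
from h import *
p,R=pose();print(p.round(1),bot.state()['force'],bot.state()['time'])
E
```

```text
[ 424.7 -180.9   74.3] [-0.01938114  0.47395065  0.20793462] 6.95
```

Emit:
move_arm(
  commands="0 0 -4 0; 0 0 -12 0; 0 0 -25 0; 0 0 -35 0; -40 0 -35 0; -80 0 -35 0; -120 0 -35 0; -160 0 -35 0; -200 0 -35 0; -240 30 -35 0; -260 65 -35 0; -260 100 -35 0",
)

```text
time: 7.95
tool_pos: [0.379, -0.0865, 0.3396]
orientation: [-0.092, 1.561, 0.086]
force: [0.9, 0.9, 0.4]
width: 0.298
```

Emit:
move_arm(
  commands="0 40 0 0; 0 80 0 0; 0 120 0 0; 0 160 0 0; 0 200 0 0; 0 200 0 0",
)

```text
time: 8.45
tool_pos: [0.3526, 0.119, 0.3344]
orientation: [-0.097, 1.568, 0.102]
force: [0.5, -0.3, -0.2]
width: 0.302
```

```bash
cat >> h.py <<'E'
def look(k):
    t=snap('top','t'+k);s=snap('scene','s'+k)
    m=owlmask(t,(265,330,95,175)); r=fit(m,'top',.079);print('owl',r[0],r[1],m.sum())
    h=cv2.cvtColor(t,cv2.COLOR_RGB2HSV).astype(int)
    b=np.zeros(h.shape[:2],bool); b[105:172,262:328]=((h[:,:,0]>95)&(h[:,:,0]<135)&(h[:,:,1]>20))[105:172,262:328]
    ys,xs=np.nonzero(b)
    P=np.array([ray('top',u,.07)[:2]*1000 for u in zip(xs,ys)]); d=np.hypot(*(P-[464,-176]).T); Q=P[(d>28)&(d<38)]
    A=np.c_[2*Q,np.ones(len(Q))];x=np.linalg.lstsq(A,(Q**2).sum(1),rcond=None)[0];print('ring',x[:2].round(1),np.sqrt(x[2]+x[0]**2+x[1]**2).round(1),len(Q))
    # head rim
    k2=np.zeros(m.shape,bool); k2[100:175,255:332]=((h[:,:,1]<90)&(h[:,:,2]>120))[100:175,255:332]
    k2|=cv2.dilate(m.astype(np.uint8),np.ones((5,5)))>0
    w=fit(cv2.morphologyEx(k2.astype(np.uint8),cv2.MORPH_OPEN,np.ones((7,7))),'top',.07);print('wheel',w[0],w[1])
    p,R=pose();print('owl->ring mm',(x[:2]-r[0]).round(1),'->wheel',(w[0]-r[0]).round(1),'tcp',p.round(1),bot.state()['time'])
    a=cv2.resize(t[100:180,255:335],None,fx=6,fy=6,interpolation=2);c=cv2.resize(s[130:200,315:390],None,fx=4,fy=4,interpolation=2)
    o=np.zeros((480,780,3),np.uint8);o[:,:480]=a;o[:280,480:]=c;cv2.imwrite(f'pics/c{k}.png',o[:,:,::-1])
E
python3 -c "
from h import *
look('6')"
```

```text
owl [ 455.8 -176.6] [45.7 47.9] 297
ring [ 463.9 -175.8] 33.0 163
wheel [ 463.8 -176.6] [119.7 123.6]
owl->ring mm [8.1 0.8] ->wheel [8. 0.] tcp [354.  114.1 334.1] 8.55
```

View pics/c6.png

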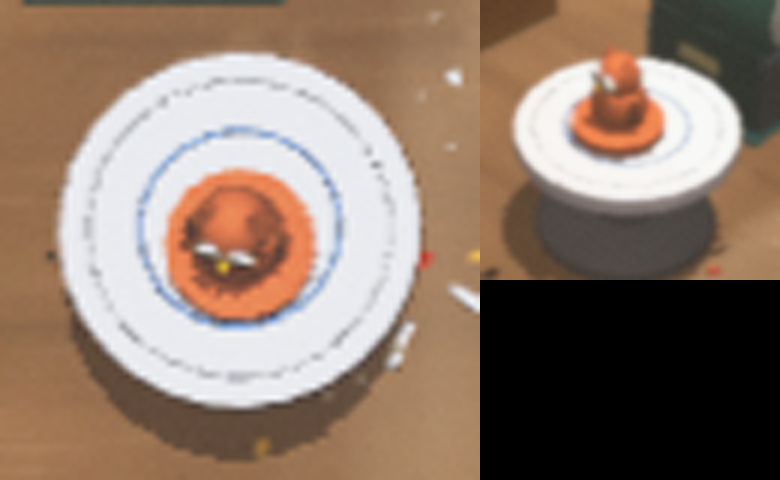

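```bash
python3 -c "
from h import *
p,R=pose();print(p,R.T@(np.array([388,-185.7,334])-p),R.round(3).tolist())"
```

```text
[353.97200387 114.11142032 334.1438236 ] [ 2.54429505e-01 -3.01723777e+02 -2.74055402e+00] [[0.0, -0.122, 0.993], [-0.0, 0.993, 0.122], [-1.0, -0.0, 0.0]]
```

Emit:
move_arm(
  commands="0 -38 0 0; 0 -76 -1 0; 0 -114 -2 0; 0 -152 -3 0; 0 -190 -3 0; 0 -228 -3 0; 0 -266 -3 0; 0 -302 -3 0; 40 -302 -3 0; 80 -302 -3 0; 120 -302 -3 0; 120 -302 -3 0",
)

```text
time: 9.55
tool_pos: [0.3811, -0.1864, 0.2057]
orientation: [-0.081, 1.581, 0.096]
force: [-2.3, 1.1, -0.8]
width: 0.299
```

```bash
python3 -c "
from h import *
p,R=pose();print(p,R.T@(np.array([388,-185.7,74.2])-p),R.round(3).tolist())"
```

```text
[ 381.1017109  -186.36404488  205.73333526] [131.43928253  -1.4109893    8.41247583] [[-0.012, -0.112, 0.994], [0.009, 0.994, 0.112], [-1.0, 0.01, -0.011]]
```

Still settling, so I'll descend most of the way and re-read.

Emit:
move_arm(
  commands="30 0 0 0; 60 0 0 0; 85 0 0 0; 105 0 0 0; 115 0 0 0; 115 0 0 0; 115 0 0 0",
)

```text
time: 10.13
tool_pos: [0.3875, -0.1885, 0.1007]
orientation: [-0.091, 1.568, 0.09]
force: [-0.3, 0.1, 1.1]
width: 0.301
```

```bash
python3 -c "
from h import *
p,R=pose();print(p,R.T@(np.array([388,-185.7,74.2])-p),R.round(3).tolist())"
```

```text
[ 387.45079466 -188.54656024  100.74359145] [26.54189709  2.78568045  0.85700747] [[0.001, -0.115, 0.993], [-0.001, 0.993, 0.115], [-1.0, -0.001, 0.001]]
```

Emit:
move_arm(
  commands="6 1 0 0; 12 2 0 0; 18 2.8 0 0; 23 2.8 0.8 0; 26.5 2.8 0.8 0; 26.5 2.8 0.8 0; 26.5 2.8 0.8 0; 26.5 2.8 0.8 0",
)

```text
time: 10.8
tool_pos: [0.3877, -0.1845, 0.0729]
orientation: [-0.092, 1.569, 0.092]
force: [-0.0, -0.1, 0.1]
width: 0.303
```

```bash
python3 -c "
from h import *
p,R=pose();print(p,R.T@(np.array([424.4,-181.4,74.2])-p),R.T@(np.array([432.3,-180.5,74.2])-p),R.round(3).tolist())"
```

```text
[ 387.70894301 -184.49927549   72.89672825] [-1.3001724  -1.20850012 36.80199408] [-1.29951996 -1.23758557 44.75304141] [[0.0, -0.117, 0.993], [-0.0, 0.993, 0.117], [-1.0, -0.0, 0.0]]
```

Emit:
move_arm(
  commands="-1.3 -1.2 4 0; -1.3 -1.2 9 0; -1.3 -1.2 14 0; -1.3 -1.2 19 0; -1.3 -1.2 23 0; -1.3 -1.2 27 0; -1.3 -1.2 30 0; -1.3 -1.2 32 0; -1.3 -1.2 33 0; -1.3 -1.2 33 0; -1.3 -1.2 33 0",
)

```text
time: 11.72
tool_pos: [0.4204, -0.1818, 0.074]
orientation: [-0.092, 1.569, 0.092]
force: [0.5, -0.2, -0.8]
width: 0.298
```

```bash
python3 -c "
from h import *
p,R=pose();print(p,R.T@(np.array([432.3,-180.5,74.2])-p),bot.state()['force'])"
```

```text
[ 420.37694911 -181.77821037   74.04509245] [-0.15751129 -0.12259978 11.99070974] [ 0.516576   -0.22563455 -0.77922341]
```

Emit:
move_arm(
  commands="0 0 1 0; 0 0 2 0; 0 0 3 0; 0 0 4 0; 0 0 5 0; 0 0 6 0; 0 0 7 0; 0 0 8 0; 0 0 9 0; 0 0 10 0; 0 0 11 0; 0 0 11.5 0",
)

```text
time: 12.72
tool_pos: [0.432, -0.1805, 0.0741]
orientation: [-0.092, 1.569, 0.092]
force: [0.1, 0.1, 0.5]
width: 0.301
```

Emit:
move_arm(
  commands="0 0 0 0; 0 0 0 0; 0 0 -2 0; 0 0 -6 0; 0 0 -15 0; 0 0 -28 0; 0 0 -38 0; -40 0 -38 0; -80 0 -38 0; -120 0 -38 0; -160 0 -38 0; -200 0 -38 0",
)

```text
time: 13.72
tool_pos: [0.3931, -0.1847, 0.276]
orientation: [-0.092, 1.569, 0.091]
force: [0.5, -0.2, -0.1]
width: 0.302
```

Emit:
move_arm(
  commands="-30 40 0 0; -60 80 0 0; -60 120 0 0; -60 160 0 0; -60 200 0 0; -60 240 0 0; -60 280 0 0; -60 300 0 0; -60 300 0 0",
)

```text
time: 14.47
tool_pos: [0.3576, 0.1167, 0.334]
orientation: [-0.095, 1.568, 0.098]
force: [0.0, -0.1, -0.4]
width: 0.297
```

```bash
python3 -c "
from h import *
look('7')"
```

```text
owl [ 463.2 -176.4] [46.  48.3] 302
ring [ 463.8 -175.9] 33.0 161
wheel [ 463.8 -176.6] [119.6 123.6]
owl->ring mm [0.6 0.5] ->wheel [ 0.6 -0.2] tcp [358.5 113.5 333.9] 14.5667
```

View pics/c7.png

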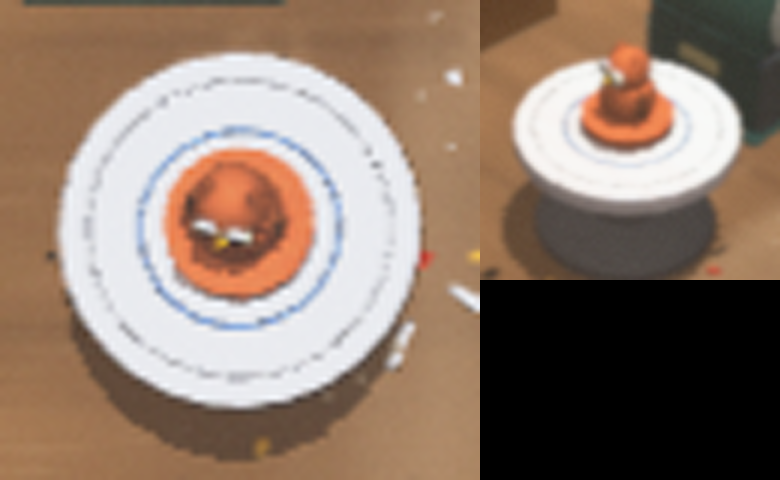

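```bash
python3 - <<'E'
from h import *
look('8')
a=cv2.imread('pics/t0.png').astype(int);b=cv2.imread('pics/t8.png').astype(int)
for n,(x0,x1,y0,y1) in dict(clip=(308,336,190,214),stamp=(348,376,168,196)).items(): print(n,abs(a-b)[y0:y1,x0:x1].mean())
m=owlmask(cv2.imread('pics/s8.png')[:,:,::-1].copy(),(320,375,135,180));ys,xs=np.nonzero(m);c=(xs.min()+xs.max())/2
print('scene foot mid col',c,'expected',proj('scene',[.4638,-.1762,.077]))
print(bot.job_done())
E
```

```text
owl [ 463.3 -176.4] [45.9 48.2] 293
ring [ 463.9 -175.8] 33.0 164
wheel [ 463.9 -176.6] [119.6 123.5]
owl->ring mm [0.6 0.6] ->wheel [ 0.6 -0.2] tcp [359.  112.2 333.9] 14.6667
clip 3.0729166666666665
stamp 3.4094387755102042
scene foot mid col 351.0 expected [[351.48815791 158.58072371]]
the job is handed in; nothing more can be done
None
```

The small owl now stands upright with its foot wholly inside the blue ring, within about 1 mm of centre. I moved it with two slow pushes low on its foot, using the slightly open fingertips as a cradle. It was never pinched or lifted. I handed the job in at about 14.7 s.

- **Centring:** in the top view the owl is 0.6 mm off the head's centre in x. In y it is 0.6 mm off by the ring fit and 0.2 mm the other way by the rim fit. Those two fits disagree by about 0.7 mm in y, which is within the 2 mm calibration. The 25 mm foot radius inside the 32 mm ring leaves an even gap of about 7 mm.
- **Second view:** the middle of the foot in the scene camera is within half a pixel of where it should be.
- **Standing still:** two looks 0.1 s apart gave the same position to 0.1 mm.
- **Bystanders:** the clip and stamp image patches differ from the start by only about 3 grey levels, so they look unmoved. The arm stayed well clear of them.

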